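Dispense steel balls from a selector-dial tub on the welding bench

ROBOT

A 6-joint arm with a two-finger parallel gripper is mounted at the origin on the work surface. World frame = base frame: x ahead of the robot, y to its left, z up, the work surface at z = 0. Lengths are in m, angles in rad, forces in N, time in s.
With the tool pointing down it reaches from about 0.325 to 0.775 m from the base axis. Payload 5.5 kg.
Tool frame: the origin (TCP) lies midway between the tips of the shut fingers; the grasp point (between the pads) lies 19 mm behind it; z points along the fingers, y is the line along which they close (so a half turn about z gives the same grasp; the last joint's range is limited). The gripper opens to 88 mm and grips with 3 to 60 N. Pads are 20 mm wide; open, the fingers measure 115 mm over their backs; the gripper's body (75 mm by 178 mm) begins 61 mm behind the grasp point.
Start: joints at [-1.366, 0.091, 1.231, -0, 1.82, -0.057], TCP at [0.155, -0.58, 0.223] pointing down, gripper open.
Joint ranges: [-2.87, 2.87], [-0.86, 2.18], [0.17, 2.46], [-1.51, 4.65], [0.06, 2.69], [-2.65, 2.65]. Speed limits (rad/s): [2.57, 2.57, 3.01, 3.14, 3.14, 3.14].

INTERFACE

Orientations are given as a unit quaternion [w, x, y, z].
In Python, from plant import bot gives the robot as it stands. The module is installed in compiled form; this text tells all that it offers.
- The arm moves only by the tool drive_tool, never from a script. Its argument "commands" is a list of rows, each a list of 7 numbers: the shift along the tool's x, y, z in mm, then the turn, a rotation vector about the tool's x, y, z in degrees, then the finger opening in mm, from 0 to 87.8. In form: [[tx, ty, tz, rx, ry, rz, jaw], ...]. A call has 1 to 12 rows; each row is the pose to reach, as a shift and turn from the pose commanded when the call began, along the tool's axes at that moment; what a row does not reach only later rows make up. A row lasts 1/12 s, in which the tool goes at most 41.7 mm and 7.16 degrees, less where a joint would pass 70% of its speed; a pose out of reach is approached as far as the arm can. A call with a gripper value outside its range is refused whole. The fingers move at their own pace and stop on an object; "force" is the grip in N (left out, the last holds). Time passes only in rows, so rows that repeat a pose let the fingers close. It gives the time, the measured TCP pose, the force, the opening and the grip force at its end, in the units of the state.
- bot.read_state(): the state, without advancing time (a new reading comes with each control period).
- bot.grab_frame(name): name is "scene" or "side" or "wrist"; returns a dict with "pixels" (400x640x3 uint8, red, green, blue), "K" (3x3 intrinsics, pixels), "D" ([k1, k2, p1, p2, k3] as OpenCV has them; the pictures are not rectified), "R" (3x3) and "t" (3): a world point X has camera coordinates R X + t. Camera axes: x right, y down, z forward; pixel columns grow to the right and rows downward; lengths in m; the calibration is good to about 2 mm. A picture is of the moment at which its call begins. There is no depth.
- bot.hand_in(): hands the job in; it is judged then, once.
The state is a dict: "clock": time; "qpos": joint angles; "qvel": joint speeds; "joint_torque": joint torques, N m; "position": TCP position; "tcp_rot": TCP orientation; "ft_force": force on the tool from outside, world axes, zero at the start; "torque": the same for the moment, N m; "finger_gap": finger opening in m; "grip_force": force on a finger pad.
Only numpy, scipy, OpenCV 4.12 (cv2) and the standard library are available. Lean on these libraries where they do the work, as an engineer would, in place of code of your own. Each camera call takes 0.05 s, during which the arm holds its last target. There are 200 camera calls.

TASK

Turn the orange dial of the tub in the socket stand to the hole that just fits the 14 mm steel balls (the middle-sized of its three holes), centred over the outlet, before you tip it. Then take the tub, tip all three balls into the magnetic dish through that hole, and set the tub down gently, upright on the open bench, not back in the stand. Leave everything else where it is.

Things in the scene. Friction and masses are not known exactly. Their poses are not given: they have to be found in the camera images.
- tub: Clear hexagonal tub holding three steel balls; 54 mm across flats, 62 mm across corners, body 73 mm high, walls 3 mm, floor 4 mm, 85 mm high with its dial, about 0.2 kg. Origin: centre of its underside; z up along its axis, +x towards the corner with a red stripe, beside which the outlet lies. A black pointer in the middle of the dial also points to the outlet. Flats at 30, 90, 150.. degrees from x.
- dial (a joint): Orange selector dial on top of the tub, turning about the tub's axis, grows anticlockwise seen from above. Over the outlet: blank at 0 (stop), 10 mm hole at 1.257, 17 mm hole at 2.513, 21 mm hole at 3.770, blank at 5.027 (stop). About 0.04 N m of friction, no clicks; it stays where it is left. Grip rim 64 mm across, 12 mm high (73 to 85 mm above the tub's underside).
- dial_top (a point): Centre of the dial at the top of its rim, on the tub's axis, 85 mm above the tub's underside; its x turns with the dial.
- tub_outlet (a point): Centre of the tub's fixed outlet (21 mm across), 19.5 mm from the axis along the tub's +x, 73 mm above its underside, just under the dial's disc (3.5 mm thick). The balls roll out here when the tub is tipped well past level with +x lowest; two can lodge side by side, and tipping back and rocking frees them.
- hole_middle (a point): Centre of the dial's 17 mm hole, 19.5 mm from the axis, on top of the disc. It turns with the dial and lies over the outlet when the dial reads 2.513.
- stand: Dark steel socket stand screwed to the bench, in which the tub starts: six flat bars in a hexagon (60 mm high, 57 mm across inside, so it keeps the tub from turning more than 0.15 rad) on a 104 mm square plate 6 mm thick, on which the tub stands. Origin: centre of the plate's underside on the bench. The tub's top 31 mm stick out.
- dish: Round stainless magnetic parts dish stuck fast to the bench; 143 mm across the rim, rim 40 mm above the bench, inner floor 11 mm above it. Origin: centre of its underside on the bench.
- dish_floor (a point): Centre of the dish's inner floor, 11 mm above the bench.
- bench: Brown steel bench top at height 0. Its middle, around x 0.47, y 0 between stand and dish, is kept free.
- blue_tub: Another tub of the same shape with a blue cap, larger balls inside; not wanted. Origin: centre of its underside.
- tape_roll: Yellow-green roll of tape lying flat, 92 mm across, 25 mm high. Origin: centre of its underside.
- marker: White and blue marker pen lying down, 138 mm long, 17 mm thick. Origin: under its middle.
- weld_magnet: Red and steel welding magnet lying flat, 94 mm square with a cut corner, 18 mm thick. Origin: centre of its underside.
- nozzle: Pink ceramic torch nozzle standing upright, 19 mm across, 42 mm high. Origin: centre of its underside.
- wire_brush: Wooden wire brush lying down, 250 mm long, 27 mm high. Origin: under its middle.
- gas_lens: Brass gas lens standing upright, 32 mm across, 48 mm high. Origin: centre of its underside.
- ball0: Bright steel ball, 14 mm across, 11 g, starting inside the tub. Origin: its centre.
- ball1: Bright steel ball, 14 mm across, 11 g, starting inside the tub. Origin: its centre.
- ball2: Bright steel ball, 14 mm across, 11 g, starting inside the tub. Origin: its centre.
Things that resemble listed ones, but are neither listed nor needed, are in the scene too. What is shaped like the dish but brown or purple is not meant.

How it is judged:
By the outcome, as a careful person would: the job done as asked, in the order asked, and still so for the second after the job is handed in, with the robot touching nothing.
It also fails if it takes over 67 s, if anything falls off the work surface, if the arm or the gripper's body presses on something with over 40 N, if the wrist force passes 120 N, or if a joint passes its speed limit or range.

## Working session

There is one attempt and no reset: what is moved stays moved. The work goes in short steps, Python scripts to look and compute and a tool call to move; the robot and the scene stay as the last step left them, time stands still between calls to the robot, and variables do not carry over. Pictures are saved under pics/ and viewed, at most 10 in all, crops included, and the job is handed in when it is done.

Besides the shell and the picture viewer there is one more tool, called after ">>>" by a JSON object that holds its "method" and its "body". drive_tool: Moves the arm, as the interface text tells. Its arguments: {"type":"object","properties":{"commands":{"type":"array","items":{"type":"array","items":{"type":"number"}}},"force":{"type":"number"}},"required":["commands"]}

```bash
mkdir -p pics; ls; python3 - <<'E'
from plant import bot
import cv2,json
s=bot.read_state();print({k:s[k] for k in('clock','position','tcp_rot','finger_gap')})
for n in("scene","side"):
    f=bot.grab_frame(n);cv2.imwrite(f"pics/{n}0.png",f["pixels"][...,::-1])
    print(n,f["K"],f["D"],f["R"],f["t"])
E
```

```text
pics
{'clock': 0.0, 'position': array([ 0.15524493, -0.57924822,  0.22153599]), 'tcp_rot': array([-9.65376931e-04,  9.91445272e-01,  1.30519486e-01, -7.23010470e-05]), 'finger_gap': 0.08795597460853129}
scene [[426.00656507   0.         318.05446701]
 [  0.         426.00656507 203.25798467]
 [  0.           0.           1.        ]] [-0.11136646  0.          0.          0.          0.        ] [[-0.57795814  0.81588034  0.01742577]
 [ 0.64542167  0.47006643 -0.6020535 ]
 [-0.49939488 -0.33671475 -0.79826558]] [ 0.36638495 -0.27535603  1.7148164 ]
side [[506.5243858    0.         317.46813165]
 [  0.         506.5243858  199.87200304]
 [  0.           0.           1.        ]] [0.04495544 0.         0.         0.         0.        ] [[-9.65137989e-01 -2.61741540e-01 -1.70819968e-04]
 [-1.92780181e-01  7.11293056e-01 -6.75942298e-01]
 [ 1.77043681e-01 -6.52344659e-01 -7.36954531e-01]] [0.51034095 0.21290752 1.47810341]
```

View pics/scene0.png

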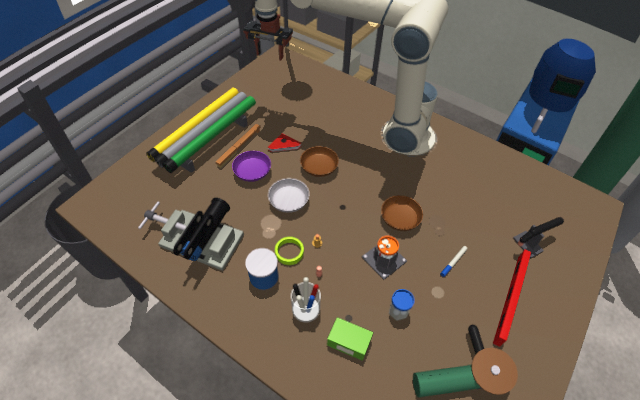

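View pics/side0.png

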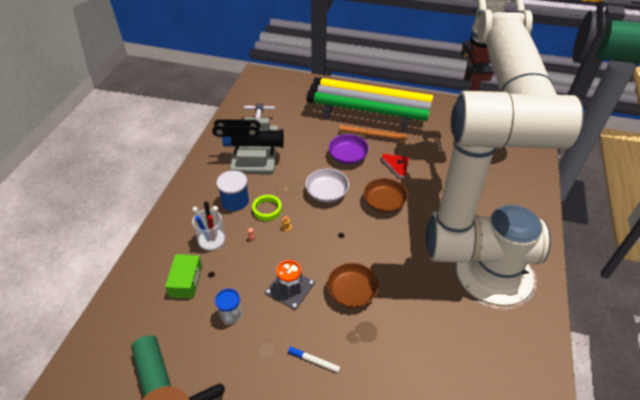

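The tub with the orange dial is at scene (388,247) / side (288,270), in the stand. There are four dish-shaped things in the scene view: steel (289,196), purple (252,166), brown (319,161) and brown (401,213). The steel one is meant because it's the only stainless one.

```bash
cat > h.py <<'E'
import numpy as np, cv2
from plant import bot
from scipy.spatial.transform import Rotation as Rn
def grab(n,save=None):
    f=bot.grab_frame(n)
    if save: cv2.imwrite(f"pics/{save}.png",f["pixels"][...,::-1])
    return f
def ray(f,uv):
    p=cv2.undistortPoints(np.array([[uv]],float),f["K"],np.array(f["D"]))[0,0]
    return -f["R"].T@f["t"], f["R"].T@np.r_[p,1]
def plane(f,uv,z):
    c,d=ray(f,uv); return c+d*(z-c[2])/d[2]
def proj(f,X):
    return cv2.projectPoints(np.array(X,float).reshape(-1,3),cv2.Rodrigues(f["R"])[0],f["t"],f["K"],np.array(f["D"]))[0][:,0]
def rot():
    w=bot.read_state()["tcp_rot"]; return Rn.from_quat([*w[1:],w[0]])
def blob(f,lo,hi,roi):
    x0,y0,x1,y1=roi
    h=cv2.cvtColor(f["pixels"],cv2.COLOR_RGB2HSV)[y0:y1,x0:x1]
    m=cv2.inRange(h,np.array(lo),np.array(hi))
    cs,_=cv2.findContours(m,cv2.RETR_EXTERNAL,cv2.CHAIN_APPROX_NONE)
    c=max(cs,key=cv2.contourArea)
    return c.reshape(-1,2)+[x0,y0]
E
python3 - <<'E'
from h import *
crops=[]
for n,rt,rd in(("scene",(365,225,415,275),(262,175,315,222)),("side",(265,250,315,300),(300,165,355,210))):
    f=grab(n)
    c=blob(f,(3,150,120),(18,255,255),rt); hull=cv2.convexHull(c.astype(np.int32)); e=cv2.fitEllipse(hull) 
    W=np.array([plane(f,p,.091) for p in hull[:,0]])
    (cx,cy),r=cv2.minEnclosingCircle(W[:,:2].astype(np.float32))
    print(n,"dial",e[0],"->",plane(f,e[0],.085),(cx,cy),r)
    c=blob(f,(0,0,120),(180,70,255),rd); hull=cv2.convexHull(c.astype(np.int32))
    W=np.array([plane(f,p,.04) for p in hull[:,0]])
    (cx,cy),r=cv2.minEnclosingCircle(W[:,:2].astype(np.float32)); print(n,"dish",cx,cy,r)
    for q in((rt,rd)): crops.append(cv2.resize(f["pixels"][q[1]:q[3],q[0]:q[2]],(400,300) ,interpolation=cv2.INTER_CUBIC))
cv2.imwrite("pics/c1.png",np.vstack([np.hstack(crops[:2]),np.hstack(crops[2:])])[...,::-1])
E
```

```text
scene dial (387.5259094238281, 244.9012451171875) -> [0.55542694 0.20367549 0.085     ] (0.5598883628845215, 0.20370113849639893) 0.03766068443655968
scene dish 0.5478014349937439 -0.189248725771904 0.07388153672218323
side dial (288.38665771484375, 270.0043029785156) -> [0.55638613 0.20113848 0.085     ] (0.5555490255355835, 0.20471647381782532) 0.036342423409223557
side dish 0.5468779802322388 -0.189971461892128 0.07571408897638321
```

View pics/c1.png

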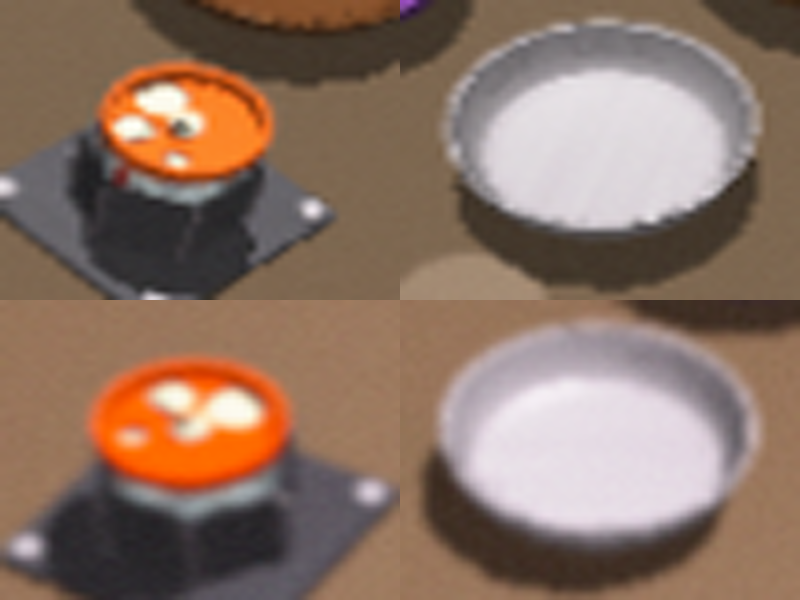

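The crops confirm the target tub: orange dial with light holes and a red stripe, standing in its stand. They also show the plain steel dish. The measured radii are a bit over 32 mm for the dial and about 72–75 mm for the dish, so both match. I'll move above the tub now.

>>> {"method": "drive_tool", "body": {"commands": [[589,-653,-80,0,0,-98,87],[589,-653,-80,0,0,-98,87],[589,-653,-80,0,0,-98,87],[589,-653,-80,0,0,-98,87],[589,-653,-80,0,0,-98,87],[589,-653,-80,0,0,-98,87],[589,-653,-80,0,0,-98,87],[589,-653,-80,0,0,-98,87],[589,-653,-80,0,0,-98,87],[589,-653,-80,0,0,-98,87],[589,-653,-80,0,0,-98,87],[589,-653,-80,0,0,-98,87]]}}

```text
clock: 1.2
position: [0.382, -0.1341, 0.2682]
tcp_rot: [0.0, 0.634, 0.773, 0.0]
ft_force: [0.7, 0.0, -0.6]
finger_gap: 0.0872
grip_force: 0.0
```

```bash
cat >> h.py <<'E'
def go(xyz,Rd=None):
    """mm shift and deg turn in tool axes to reach world xyz / rotation Rd"""
    s=bot.read_state(); R=rot(); t=R.inv().apply(np.array(xyz)-s["position"])*1000
    r=np.degrees((R.inv()*Rd).as_rotvec()) if Rd is not None else None
    return np.round(t,1), (np.round(r,1) if r is not None else None)
def log():
    s=bot.read_state(); open("log.txt","a").write(" ".join(map(str,[*s["qpos"],*s["position"],*s["tcp_rot"]]))+"\n")
    print("t %.2f"%s["clock"],"q",np.round(s["qpos"],3),"p",np.round(s["position"],4),"\n",np.round(rot().as_matrix(),3).tolist(),"gap",round(s["finger_gap"],4),"F",np.round(s["ft_force"],1),"grip",s["grip_force"])
def down(yaw):  # tool down, tool x at world yaw (deg)
    return Rn.from_euler("z",yaw,degrees=True)*Rn.from_euler("x",180,degrees=True)
E
python3 - <<'E'
from h import *
log(); R=rot().as_matrix(); yaw=np.degrees(np.arctan2(R[1,0],R[0,0])); print(yaw)
print(go([.536,.203,.28],down(110)))
E
```

```text
t 1.20 q [-0.422 -0.417  1.603 -0.     1.955 -0.619] p [ 0.382  -0.1341  0.2682] 
 [[-0.196, 0.981, 0.001], [0.981, 0.196, -0.0], [-0.001, 0.001, -1.0]] gap 0.0872 F [ 0.7  0.  -0.6] grip 0.0
101.27851945879328
(array([300.5, 217. , -11.8]), array([ 0. ,  0. , -8.7]))
```

>>> {"method": "drive_tool", "body": {"commands": [[300,217,-12,0,0,-9,87],[300,217,-12,0,0,-9,87],[300,217,-12,0,0,-9,87],[300,217,-12,0,0,-9,87],[300,217,-12,0,0,-9,87],[300,217,-12,0,0,-9,87],[300,217,-12,0,0,-9,87],[300,217,-12,0,0,-9,87],[300,217,-12,0,0,-9,87],[300,217,-12,0,0,-9,87],[300,217,-12,0,0,-9,87]]}}

```text
clock: 2.12
position: [0.5379, 0.2012, 0.2781]
tcp_rot: [-0.001, 0.573, 0.82, -0.001]
ft_force: [0.4, -0.3, 0.3]
finger_gap: 0.0869
grip_force: 0.0
```

```bash
python3 - <<'E'
from h import *
log(); f=grab("wrist","w1"); 
print(f["R"],f["t"], proj(f,[.556,.203,.091]), proj(f,bot.read_state()["position"]))
E
```

```text
t 2.12 q [ 0.299  0.043  1.182 -0.     1.92  -0.052] p [0.5379 0.2012 0.2781] 
 [[-0.344, 0.939, -0.003], [0.939, 0.344, -0.001], [0.0, -0.003, -1.0]] gap 0.0869 F [ 0.4 -0.3  0.3] grip 0.0
[[ 0.93862862  0.34491225 -0.00344398]
 [ 0.33255013 -0.90224577  0.2745232 ]
 [ 0.09157909 -0.25882063 -0.96157431]] [-0.57325341 -0.0467699   0.44723883] [[338.50975456 177.63654164]] [[322.8726747  240.08232121]]
```

View pics/w1.png

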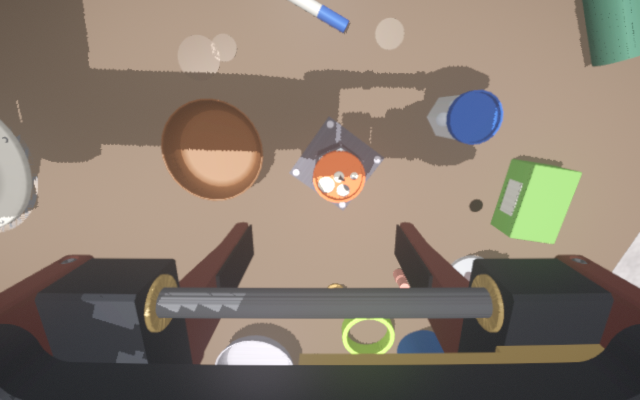

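The wrist view shows the dial at (339,177), with the stand plate's corners around it. The fingers come in from the left and right below. I'll go lower for a close look.

```bash
python3 - <<'E'
from h import *
print(go([.556,.203,.155],down(110)))
E
```

```text
(array([ -3.4,  18.4, 124.1]), array([-0.1,  0. ,  0. ]))
```

>>> {"method": "drive_tool", "body": {"commands": [[-3,18,124,0,0,0,87],[-3,18,124,0,0,0,87],[-3,18,124,0,0,0,87],[-3,18,124,0,0,0,87],[-3,18,124,0,0,0,87],[-3,18,124,0,0,0,87]]}}

```text
clock: 2.67
position: [0.5563, 0.2022, 0.1594]
tcp_rot: [0.001, 0.574, 0.819, 0.001]
ft_force: [0.5, 0.1, 0.9]
finger_gap: 0.0869
grip_force: 0.0
```

```bash
python3 - <<'E'
from h import *
log(); f=grab("wrist"); 
u=proj(f,[.556,.203,.091])[0].astype(int); print(u)
x0,y0=u[0]-100,max(u[1]-75,0)
cv2.imwrite("pics/w2.png",cv2.resize(f["pixels"][y0:y0+150,x0:x0+200],(800,600),interpolation=cv2.INTER_CUBIC)[...,::-1]); print("origin",x0,y0)
np.savez("w2.npz",**f)
E
```

```text
t 2.67 q [ 0.291  0.062  1.372 -0.     1.703 -0.056] p [0.5563 0.2022 0.1594] 
 [[-0.34, 0.94, 0.003], [0.94, 0.34, 0.001], [-0.0, 0.004, -1.0]] gap 0.0869 F [0.5 0.1 0.9] grip 0.0
[323 202]
origin 223 127
```

View pics/w2.png

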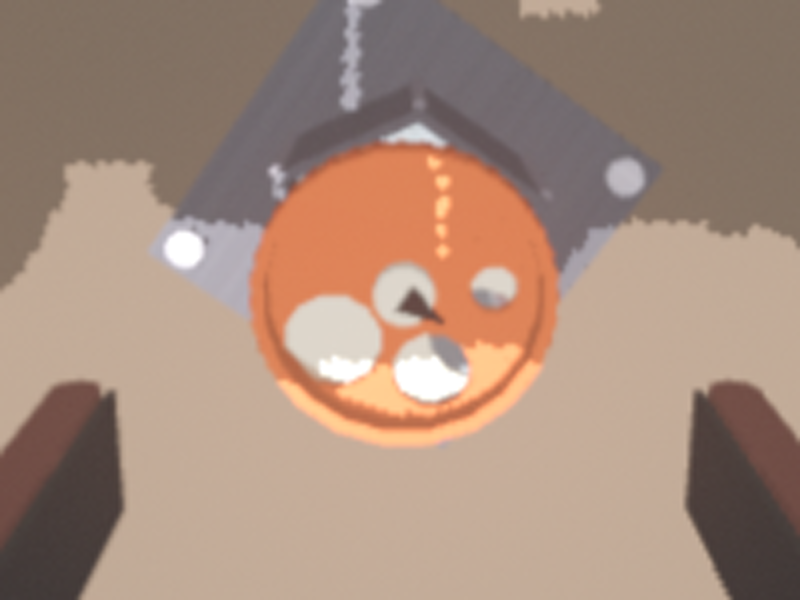

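The close crop shows the dial centred near (404,290). The small hole is at (493,288), the middle hole at (430,367) and the large hole at (333,335). The pointer tip is near (442,322), towards lower right, and a tub corner shows at (415,122). I'll turn these into angles.

```bash
python3 - <<'E'
from h import *
f=dict(np.load("w2.npz")); cr=lambda u,v:(223+u/4-.375,127+v/4-.375)
c=blob(f,(3,90,100),(20,255,255),(270,150,375,245)); W=np.array([plane(f,p,.091) for p in cv2.convexHull(c.astype(np.int32))[:,0]])
(cx,cy),r=cv2.minEnclosingCircle(W[:,:2].astype(np.float32)); print("dial",cx,cy,r)
C=np.array([cx,cy])
for n,u,z in(("small",(493,288),.0825),("mid",(431,368),.0825),("large",(333,338),.0825),("hub",(404,294),.085),("tip",(442,322),.085),("corner",(415,122),.079)):
    P=plane(f,cr(*u),z); d=P[:2]-C; print(n,P.round(4),"r",np.hypot(*d).round(4),"ang",np.degrees(np.arctan2(d[1],d[0])).round(1))
g=grab("scene"); P=plane(g,(379.7,253.5),.072); d=P[:2]-C; print("stripe",P,np.hypot(*d),np.degrees(np.arctan2(d[1],d[0])))
E
```

```text
dial 0.5556795001029968 0.20389507710933685 0.03378366678953171
small [0.574  0.2104 0.0825] r 0.0195 ang 19.6
mid [0.5678 0.1885 0.0825] r 0.0196 ang -51.8
large [0.5451 0.1878 0.0825] r 0.0193 ang -123.2
hub [0.5561 0.2033 0.085 ] r 0.0007 ang -57.7
tip [0.566  0.2001 0.085 ] r 0.0109 ang -20.1
corner [0.5459 0.2381 0.079 ] r 0.0356 ang 105.9
stripe [0.58823334 0.19707213 0.072     ] 0.03326116687958067 -11.837253060897895
```

```bash
python3 - <<'E'
from h import *
log();print(go([.5557,.2038,.070],down(110)))
E
```

```text
t 2.77 q [ 0.292  0.062  1.371 -0.     1.702 -0.056] p [0.5572 0.2029 0.1608] 
 [[-0.34, 0.94, 0.007], [0.94, 0.34, 0.002], [-0.0, 0.007, -1.0]] gap 0.087 F [-0.5 -0.5  0.2] grip 0.0
(array([ 1.4, -1.7, 90.8]), array([ 0.4,  0. , -0.1]))
```

>>> {"method": "drive_tool", "body": {"commands": [[1,-1,35,0,0,0,87],[1,-1,70,0,0,0,87],[1,-1,84,0,0,0,87],[1,-1,84,0,0,0,87],[1,-1,84,0,0,0,87]]}}

```text
clock: 3.18
position: [0.5549, 0.2037, 0.0736]
tcp_rot: [0.0, 0.574, 0.819, 0.0]
ft_force: [-0.6, -0.6, 0.4]
finger_gap: 0.0868
grip_force: 0.0
```

```bash
python3 - <<'E'
from h import *
log();print(go([.5557,.2038,.070],down(110)))
E
```

```text
t 3.18 q [ 0.294  0.088  1.498 -0.     1.554 -0.054] p [0.5549 0.2037 0.0736] 
 [[-0.341, 0.94, 0.001], [0.94, 0.341, 0.0], [-0.0, 0.001, -1.0]] gap 0.0868 F [-0.6 -0.6  0.4] grip 0.0
(array([-0.2,  0.8,  3.6]), array([ 0.1,  0. , -0.1]))
```

Next I close gently, turn the dial +37° (tool z −37°) and release it.

>>> {"method": "drive_tool", "body": {"commands": [[0,0,3,0,0,0,60],[0,0,3,0,0,0,60],[0,0,3,0,0,0,60],[0,0,3,0,0,0,60],[0,0,3,0,0,0,60],[0,0,3,0,0,0,60]], "force": 12}}

```text
clock: 3.68
position: [0.5554, 0.2038, 0.0704]
tcp_rot: [0.001, 0.574, 0.819, 0.001]
ft_force: [0.9, 1.2, 4.7]
finger_gap: 0.064
grip_force: 12.0
```

>>> {"method": "drive_tool", "body": {"commands": [[0,0,0,0,0,-6,60],[0,0,0,0,0,-12,60],[0,0,0,0,0,-18,60],[0,0,0,0,0,-24,60],[0,0,0,0,0,-30,60],[0,0,0,0,0,-37,60],[0,0,0,0,0,-37,60],[0,0,0,0,0,-37,60],[0,0,0,0,0,-37,80],[0,0,0,0,0,-37,80],[0,0,0,0,0,-37,80]]}}

```text
clock: 4.6
position: [0.554, 0.2034, 0.0682]
tcp_rot: [-0.001, 0.285, 0.958, -0.0]
ft_force: [0.7, -0.3, 1.0]
finger_gap: 0.0789
grip_force: 0.0
```

>>> {"method": "drive_tool", "body": {"commands": [[0,0,-35,0,0,0,87],[0,0,-75,0,0,0,87],[0,0,-85,0,0,0,87],[0,0,-85,0,0,0,87],[0,0,-85,0,0,0,87]]}}

```text
clock: 5.02
position: [0.5546, 0.2036, 0.1538]
tcp_rot: [0.0, 0.285, 0.959, 0.0]
ft_force: [0.2, 0.2, -0.4]
finger_gap: 0.0868
grip_force: 0.0
```

```bash
python3 - <<'E'
from h import *
log(); f=grab("wrist"); 
u=proj(f,[.5557,.2038,.091])[0].astype(int); 
x0,y0=u[0]-80,max(u[1]-60,0)
cv2.imwrite("pics/w3.png",cv2.resize(f["pixels"][y0:y0+120,x0:x0+160],(800,600),interpolation=cv2.INTER_CUBIC)[...,::-1]); print("origin",x0,y0)
np.savez("w3.npz",**f)
E
```

```text
t 5.02 q [ 0.294  0.063  1.382 -0.     1.696 -0.699] p [0.5546 0.2036 0.1538] 
 [[-0.838, 0.546, 0.001], [0.546, 0.838, 0.0], [-0.0, 0.0, -1.0]] gap 0.0868 F [ 0.2  0.2 -0.4] grip 0.0
origin 245 146
```

View pics/w3.png

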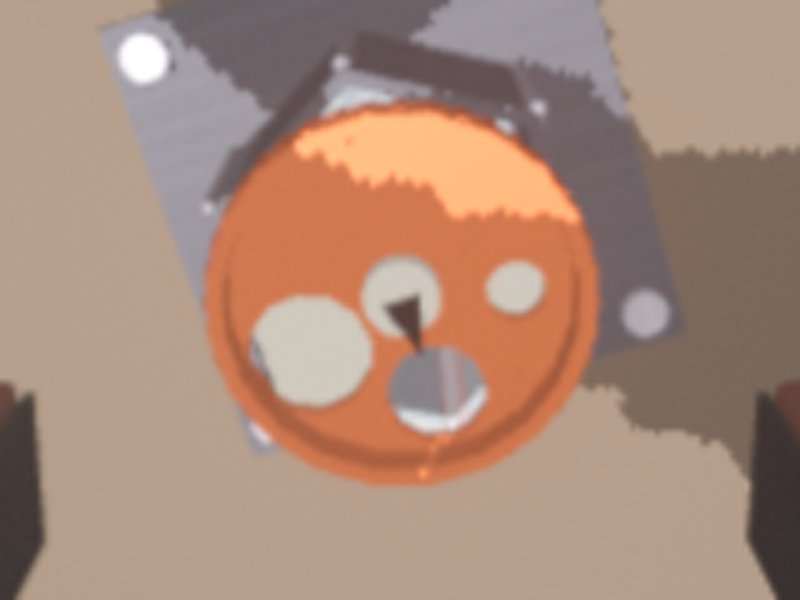

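The middle hole at (438,388) is now the open one, showing grey depth and the stripe. The small hole (515,286) and large hole (312,350) show the pale lid. The pointer tip is at (420,350). I'll compute the remaining error.

```bash
python3 - <<'E'
from h import *
f=dict(np.load("w3.npz")); cr=lambda u,v:(245+u/5-.4,146+v/5-.4)
c=blob(f,(3,90,100),(20,255,255),(270,150,375,250)); W=np.array([plane(f,p,.091) for p in cv2.convexHull(c.astype(np.int32))[:,0]])
(cx,cy),r=cv2.minEnclosingCircle(W[:,:2].astype(np.float32)); print("dial",cx,cy,r)
for n,u,z in(("small",(516,287),.0825),("mid",(438,389),.0825),("large",(312,351),.0825),("hub",(401,298),.085),("tip",(420,352),.085),("sc1",(340,62),.06),("sc2",(538,108),.06),("sc3",(208,208),.06),("tubc",(350,90),.079),("tubc2",(508,125),.079),("bolt1",(143,58),.008),("bolt2",(645,313),.008),("bolt3",(262,430),.008)):
    P=plane(f,cr(*u),z); d=P[:2]-[cx,cy]; print(n,P.round(4),"r",np.hypot(*d).round(4),"ang",np.degrees(np.arctan2(d[1],d[0])).round(1))
E
```

```text
dial 0.554877519607544 0.2041638344526291 0.03358914703130722
small [0.5658 0.2202 0.0825] r 0.0194 ang 55.9
mid [0.5742 0.1991 0.0825] r 0.02 ang -14.7
large [0.5565 0.1847 0.0825] r 0.0196 ang -85.4
hub [0.5561 0.2032 0.085 ] r 0.0015 ang -39.7
tip [0.5659 0.2006 0.085 ] r 0.0116 ang -17.7
sc1 [0.5199 0.2138 0.06  ] r 0.0363 ang 164.7
sc2 [0.5463 0.239  0.06  ] r 0.0359 ang 103.9
sc3 [0.5291 0.1785 0.06  ] r 0.0363 ang -135.2
tubc [0.5226 0.2148 0.079 ] r 0.034 ang 161.7
tubc2 [0.5419 0.2337 0.079 ] r 0.0322 ang 113.7
bolt1 [0.5018 0.1727 0.008 ] r 0.0617 ang -149.3
bolt2 [0.6104 0.2338 0.008 ] r 0.063 ang 28.1
bolt3 [0.5868 0.1453 0.008 ] r 0.067 ang -61.5
```

The hole sits at about −14° and the outlet direction is about −15° (stand corners −15.5°, pointer −14.9°). That's within 0.5 mm, so the dial is set. Before lifting, I'll fit the arm geometry from the logged poses so I can plan the tipping grasp.

```bash
python3 - <<'E'
from h import *
from scipy.optimize import least_squares
D=np.loadtxt("log.txt"); D=np.vstack([[ -1.366,0.091,1.231,0,1.82,-0.057,.15524,-.57925,.22154,0,0,0,0],D])
q=D[:,:6];p=D[:,6:9]
r=np.cos(q[:,0])*p[:,0]+np.sin(q[:,0])*p[:,1]; l=-np.sin(q[:,0])*p[:,0]+np.cos(q[:,0])*p[:,1]
print("lat",l.round(4))
def m(x,q):
    a,b,c,d,e=x; s2=q[:,1];s3=s2+q[:,2]
    return np.r_[a+b*np.sin(s2)+c*np.sin(s3)+d*np.cos(s3), e+b*np.cos(s2)+c*np.cos(s3)-d*np.sin(s3)]
f=lambda x:m(x,q)-np.r_[r,p[:,2]]
s=least_squares(f,[0,.4,.4,0,.1]);print(s.x,np.abs(s.fun).max(),np.linalg.svd(s.jac)[1])
E
```

```text
lat [0.0342 0.034  0.034  0.034  0.034  0.034  0.034 ]
[ 0.00094919  0.37018879  0.55908442  0.09124463 -0.19552008] 0.0017793085051842628 [4.56644988 3.73383996 0.31830017 0.24174191 0.21498941]
```

>>> {"method": "drive_tool", "body": {"commands": [[0,0,-30,7,0,0,87],[0,0,-60,14,0,0,87],[0,0,-60,21,0,0,87],[0,0,-60,28,0,0,87],[0,0,-60,34,0,0,87],[0,0,-60,34,0,0,87],[0,0,-60,34,0,0,87]]}}

```text
clock: 5.65
position: [0.5543, 0.2042, 0.2079]
tcp_rot: [-0.086, 0.27, 0.916, -0.282]
ft_force: [0.7, -0.1, 0.4]
finger_gap: 0.0871
grip_force: 0.0
```

```bash
cat > kin.py <<'E'
from h import *
from scipy.optimize import least_squares
LO=np.array([-2.87,-.86,.17,-1.51,.06,-2.65]);HI=np.array([2.87,2.18,2.46,4.65,2.69,2.65])
# x: a,L2,L3,d3,zs, T, lat_shoulder, lat_wrist(after j5, in j5 axis dir), s4,s6 signs handled by fixed arrays
def fk(q,x,s4,s6):
    a,b,c,d,zs,T,l1,l2,w=x
    ry=lambda t:Rn.from_euler("y",t); rz=lambda t:Rn.from_euler("z",t)
    R1=rz(q[0]);R2=R1*ry(q[1]);R3=R2*ry(q[2]);R4=R3*rz(s4*q[3]);R5=R4*ry(q[4]);R6=R5*rz(s6*q[5])
    p=R1.apply([a,l1,zs])+R2.apply([0,0,b])+R3.apply([d,0,c])+R5.apply([w,l2,T])
    return p,R6
E
python3 - <<'E'
from kin import *
log(); D=np.loadtxt("log.txt"); 
for s4 in(1,-1):
  for s6 in (1,-1):
    R=[fk(r[:6],np.zeros(9),s4,s6)[1] for r in D]
    M=[Rn.from_quat([*r[10:],r[9]]) for r in D]
    rel=[a.inv()*b for a,b in zip(R,M)]
    print(s4,s6,[np.round(v.as_rotvec(),2).tolist() for v in (rel[0],rel[3],rel[-1])])
def F(x,s4):
    o=[]
    for r in D: o+=list(fk(r[:6],x,s4,1)[0]-r[6:9])
    return np.array(o)
x0=np.array([0,.37,.56,.09,.15,.35,.017,.017,0])
for s4 in(1,-1):
    s=least_squares(lambda x:np.r_[F(x,s4),1e-3*(x-x0)],x0); print(s4,s.x.round(4),np.abs(F(s.x,s4)).max())
E
```

```text
t 5.65 q [ 0.463  0.539  0.826 -0.38   2.274 -0.708] p [0.5543 0.2042 0.2079] 
 [[-0.839, 0.447, -0.311], [0.544, 0.694, -0.471], [0.005, -0.564, -0.826]] gap 0.0871 F [ 0.7 -0.1  0.4] grip 0.0
1 1 [[-0.0, -0.0, 1.57], [-0.0, 0.0, 1.57], [-0.0, -0.0, 1.57]]
1 -1 [[-0.0, 0.0, 0.33], [-0.0, 0.0, 1.46], [-0.0, -0.0, 0.16]]
-1 1 [[0.0, -0.0, 1.57], [0.0, -0.0, 1.57], [0.69, -0.05, 2.01]]
-1 -1 [[0.0, -0.0, 0.33], [0.0, -0.0, 1.46], [0.41, -0.41, 0.64]]
1 [0.0007 0.3726 0.5585 0.0969 0.1576 0.3497 0.033  0.001  0.0007] 3.419021358502805e-06
-1 [-0.2276  0.1464  0.5706 -0.1187 -0.3441 -0.1584 -0.5027  0.526  -0.2452] 0.07800552488778084
```

```bash
cat >> kin.py <<'E'
X=np.array([0.0007,0.3726,0.5585,0.0969,0.1576,0.3497,0.033,0.001,0.0007])
def ry(t): c,s=np.cos(t),np.sin(t); return np.array([[c,0,s],[0,1,0],[-s,0,c]])
def rz(t): c,s=np.cos(t),np.sin(t); return np.array([[c,-s,0],[s,c,0],[0,0,1]])
OFF=rz(np.pi/2)
def fkn(q,x=X):
    a,b,c,d,zs,T,l1,l2,w=x
    R1=rz(q[0]);R2=R1@ry(q[1]);R3=R2@ry(q[2]);R5=R3@rz(q[3])@ry(q[4])
    return R1@[a,l1,zs]+R2@[0,0,b]+R3@[d,0,c]+R5@[w,l2,T], R5@rz(q[5])@OFF
def ik(p,R,q0):
    def F(q):
        P,M=fkn(q); return np.r_[(P-p)*3,(M-R).ravel()*.7,1e-4*(q-q0)]
    s=least_squares(F,np.clip(q0,LO+.01,HI-.01),bounds=(LO,HI)); P,M=fkn(s.x)
    return s.x,np.linalg.norm(P-p)+.3*np.linalg.norm(M-R)/1.4
def tool(psi,p,th,flip):
    """tool rotation when the tub (yaw psi) is tipped th, grasp pitch p"""
    a=p+th; x=rz(psi)@[1,0,0]; y=rz(psi)@[0,1,0]
    z=np.cos(a)*x-np.sin(a)*np.array([0,0,1]); Y=flip*y
    return np.c_[np.cross(Y,z),Y,z]
E
cat > scan.py <<'E'
from kin import *
import sys
H=.038; DISH=np.array([.547,-.190]); d=np.radians
f=grab("scene")
for n,u in(("brownA",(319,160)),("brownB",(401,212)),("gaslens",(317,243)),("nozzle",(319,273)),("tape",(289,250)),("magnet",(285,145)),("purple",(252,166))): print(n,plane(f,u,.015)[:2].round(3))
res=[]
B=np.array([.47,0.])
for psi in range(-180,180,20):
  for p in (20,40):
    for fl in(1,-1):
      q=np.array([np.arctan2(B[1],B[0])-.06,0.06,1.3,0,1.7,0]); R=tool(d(psi),d(p),d(90-p),fl)
      pos=np.r_[B,.25]; best=None
      for j6 in(-2.2,-1,.3,1.5,2.4):
        qq=q.copy();qq[5]=j6; qq,e=ik(pos,R,qq)
        if e<2e-3: best=qq;break
      if best is None: continue
      q=best; bad=0; mar=9; tr=[]
      path=[]
      g=np.r_[B,H]
      for th in np.linspace(90-p,0,6)[1:]:
        R=tool(d(psi),d(p),d(th),fl); path.append((np.r_[B,.2]-.06*R[:,2],R))
      path.append((g-.08*R[:,2]+.019*R[:,2],R)); path.append((g+.019*R[:,2],R)); path.append((g+[0,0,.15]+.019*R[:,2],R))
      out=lambda th,z:None
      for th in np.linspace(0,130,10):
        R=tool(d(psi),d(p),d(th),fl); x=rz(d(psi))@[1,0,0]; k=np.array([0,0,1.])
        ax=np.cos(d(th))*k+np.sin(d(th))*x; tx=np.cos(d(th))*x-np.sin(d(th))*k
        o=np.r_[DISH,.13 if th<60 else .09]
        gp=o-19.5e-3*tx-(.073-H)*ax
        path.append((gp+.019*R[:,2],R))
      es=[]
      for P,R in path:
        q,e=ik(P,R,q); es.append(e); mar=min(mar,np.min(np.r_[q-LO,HI-q])); tr.append(q)
      res.append((max(es),psi,p,fl,mar,np.abs(np.diff(tr,axis=0)).max(), np.argmax(es)))
res.sort()
for r in res[:14]: print([round(float(v),3) for v in r])
E
time python3 scan.py
```

```text
brownA [ 0.338 -0.206]
brownB [0.369 0.163]
gaslens [0.641 0.   ]
nozzle [0.726 0.068]
tape [ 0.715 -0.057]
magnet [ 0.351 -0.358]
purple [ 0.51 -0.39]
[0.0, -100.0, 40.0, 1.0, 0.586, 0.336, 8.0]
[0.0, -100.0, 20.0, 1.0, 0.395, 0.33, 0.0]
[0.0, -120.0, 40.0, 1.0, 0.417, 0.281, 13.0]
[0.0, -120.0, 20.0, 1.0, 0.295, 0.278, 0.0]
[0.0, -140.0, 40.0, 1.0, 0.256, 0.27, 14.0]
[0.0, -80.0, 20.0, 1.0, 0.27, 0.388, 17.0]
[0.0, -80.0, 40.0, 1.0, 0.336, 0.397, 8.0]
[0.0, -60.0, 20.0, 1.0, 0.141, 0.481, 9.0]
[0.0, 60.0, 40.0, -1.0, 0.314, 0.602, 8.0]
[0.0, 100.0, 40.0, -1.0, 0.092, 0.537, 8.0]
[0.0, 80.0, 20.0, -1.0, 0.508, 0.595, 8.0]
[0.0, 80.0, 40.0, -1.0, 0.231, 0.561, 8.0]
[0.0, 60.0, 20.0, -1.0, 0.303, 0.66, 8.0]
[0.0, 40.0, 40.0, -1.0, 0.082, 0.658, 8.0]
real	0m4.876s
user	0m4.948s
sys	0m0.044s
```

A feasible, well-margined plan: set the tub at (0.47, 0) with yaw −100°, regrasp its flats from the side at 40° pitch, then tip by pitching the tool. First I grip the dial rim and lift the tub out.

```bash
python3 - <<'E'
from h import *
print(go([.5555,.2037,.13],down(147)));print(down(147).inv().apply([0,0,-.06]))
E
```

```text
(array([-1. , 46.2, 66.8]), array([-34.1,  -0.1,  -0. ]))
[ 0.00000000e+00 -7.34788079e-18  6.00000000e-02]
```

>>> {"method": "drive_tool", "body": {"commands": [[-1,23,33,-7,0,0,87],[-1,46,67,-14,0,0,87],[-1,46,67,-21,0,0,87],[-1,46,67,-28,0,0,87],[-1,46,67,-34,0,0,87],[-1,46,67,-34,0,0,87],[-1,46,67,-34,0,0,87]]}}

```text
clock: 6.28
position: [0.5552, 0.2017, 0.136]
tcp_rot: [0.002, 0.286, 0.958, 0.001]
ft_force: [-0.1, 0.8, 0.4]
finger_gap: 0.0869
grip_force: 0.0
```

```bash
python3 - <<'E'
from h import *
log();print(go([.5555,.2037,.070],down(147)))
E
```

```text
t 6.28 q [ 0.291  0.061  1.415 -0.     1.66  -0.699] p [0.5552 0.2017 0.136 ] 
 [[-0.836, 0.549, 0.005], [0.549, 0.836, 0.001], [-0.003, 0.004, -1.0]] gap 0.0869 F [-0.1  0.8  0.4] grip 0.0
(array([ 1.1,  1.6, 66. ]), array([ 0.2,  0.2, -0.3]))
```

>>> {"method": "drive_tool", "body": {"commands": [[1,1,35,0,0,0,87],[1,1,63,0,0,0,87],[1,1,63,0,0,0,87],[1,1,63,0,0,0,87],[1,1,63,0,0,0,60],[1,1,63,0,0,0,60],[1,1,63,0,0,0,60],[1,1,63,0,0,0,60],[1,1,63,0,0,0,60],[1,1,63,0,0,0,60]], "force": 20}}

```text
clock: 7.12
position: [0.5562, 0.205, 0.0714]
tcp_rot: [0.001, 0.285, 0.959, 0.001]
ft_force: [-1.1, -1.6, 6.3]
finger_gap: 0.0639
grip_force: 20.0
```

```bash
python3 - <<'E'
from h import *
log()
E
```

```text
t 7.12 q [ 0.296  0.092  1.497 -0.     1.549 -0.698] p [0.5562 0.205  0.0714] 
 [[-0.838, 0.546, 0.002], [0.546, 0.838, 0.0], [-0.002, 0.002, -1.0]] gap 0.0639 F [-1.1 -1.6  6.3] grip 20.00073174989666
```

>>> {"method": "drive_tool", "body": {"commands": [[0,0,-8,0,0,0,60],[0,0,-20,0,0,0,60],[0,0,-40,0,0,0,60],[0,0,-60,0,0,0,60],[0,0,-85,0,0,0,60],[0,0,-105,0,0,0,60],[0,0,-105,0,0,0,60],[0,0,-105,0,0,0,60]]}}

```text
clock: 7.78
position: [0.5559, 0.2052, 0.1762]
tcp_rot: [0.001, 0.284, 0.959, 0.001]
ft_force: [-0.7, 0.5, -3.4]
finger_gap: 0.0637
grip_force: 20.0
```

```bash
python3 - <<'E'
from h import *
log();print(go([.47,0,.18],down(62)))
E
```

```text
t 7.78 q [ 0.296  0.064  1.341  0.     1.734 -0.698] p [0.5559 0.2052 0.1762] 
 [[-0.838, 0.545, 0.003], [0.545, 0.838, 0.001], [-0.002, 0.002, -1.0]] gap 0.0637 F [-0.7  0.5 -3.4] grip 19.99968829113641
(array([ -39.9, -218.8,   -4.2]), array([ 0.2, -0. , 84.9]))
```

>>> {"method": "drive_tool", "body": {"commands": [[-2,-12,0,0,0,4,60],[-5,-30,0,0,0,11,60],[-10,-55,0,0,0,18,60],[-15,-80,0,0,0,25,60],[-20,-105,0,0,0,32,60],[-24,-130,0,0,0,39,60],[-28,-155,0,0,0,46,60],[-32,-178,0,0,0,53,60],[-36,-197,0,0,0,60,60],[-38,-210,0,0,0,67,60],[-40,-217,0,0,0,74,60],[-40,-219,0,0,0,80,60]]}}

```text
clock: 8.78
position: [0.4682, -0.0016, 0.1723]
tcp_rot: [-0.001, 0.836, 0.548, -0.002]
ft_force: [-0.1, 0.8, -1.8]
finger_gap: 0.0636
grip_force: 20.0
```

>>> {"method": "drive_tool", "body": {"commands": [[0,0,20,0,0,3,60],[0,0,45,0,0,5,60],[0,0,70,0,0,5,60],[0,0,85,0,0,5,60],[0,0,92,0,0,5,60],[0,0,96,0,0,5,60],[0,0,96,0,0,5,60],[0,0,96,0,0,5,60]]}}

```text
clock: 9.45
position: [0.4697, -0.0004, 0.0792]
tcp_rot: [0.0, 0.857, 0.515, 0.0]
ft_force: [1.2, -0.1, -1.4]
finger_gap: 0.0638
grip_force: 20.0
```

```bash
python3 - <<'E'
from h import *
log()
E
```

```text
t 9.45 q [-0.073 -0.248  1.806  0.     1.583  0.416] p [ 4.697e-01 -4.000e-04  7.920e-02] 
 [[0.47, 0.882, 0.001], [0.882, -0.47, 0.0], [0.0, 0.0, -1.0]] gap 0.0638 F [ 1.2 -0.1 -1.4] grip 19.99981468761689
```

>>> {"method": "drive_tool", "body": {"commands": [[0,0,4,0,0,0,60],[0,0,8,0,0,0,60],[0,0,11,0,0,0,60],[0,0,12,0,0,0,60],[0,0,13,0,0,0,60],[0,0,13,0,0,0,60]]}}

```text
clock: 9.95
position: [0.4695, -0.0003, 0.0657]
tcp_rot: [-0.0, 0.857, 0.515, 0.0]
ft_force: [0.1, -0.1, -1.5]
finger_gap: 0.0637
grip_force: 20.0
```

>>> {"method": "drive_tool", "body": {"commands": [[0,0,1,0,0,0,60],[0,0,2,0,0,0,60],[0,0,2,0,0,0,60]]}}

```text
clock: 10.2
position: [0.4698, -0.0002, 0.0654]
tcp_rot: [0.0, 0.857, 0.515, 0.001]
ft_force: [-3.3, 1.2, 6.3]
finger_gap: 0.0638
grip_force: 20.0
```

It touched down with about 6 N. I'll release, rise and check.

>>> {"method": "drive_tool", "body": {"commands": [[0,0,-1,0,0,0,80],[0,0,-1,0,0,0,87],[0,0,-1,0,0,0,87],[0,0,-30,0,0,0,87],[0,0,-70,0,0,0,87],[0,0,-90,0,0,0,87],[0,0,-90,0,0,0,87],[0,0,-90,0,0,0,87]]}}

```text
clock: 10.87
position: [0.4703, -0.0005, 0.155]
tcp_rot: [0.001, 0.857, 0.515, 0.001]
ft_force: [-0.2, -0.1, -0.1]
finger_gap: 0.0872
grip_force: 0.0
```

```bash
python3 - <<'E'
from h import *
log(); f=grab("wrist"); 
u=proj(f,[.47,0,.085])[0].astype(int); 
x0,y0=u[0]-80,max(u[1]-60,0)
cv2.imwrite("pics/w4.png",cv2.resize(f["pixels"][y0:y0+120,x0:x0+160],(800,600),interpolation=cv2.INTER_CUBIC)[...,::-1]); print("origin",x0,y0)
np.savez("w4.npz",**f)
E
```

```text
t 10.87 q [-0.073 -0.268  1.689 -0.     1.718  0.416] p [ 0.4703 -0.0005  0.155 ] 
 [[0.47, 0.882, 0.003], [0.882, -0.47, -0.0], [0.001, 0.003, -1.0]] gap 0.0872 F [-0.2 -0.1 -0.1] grip 0.0
origin 242 142
```

View pics/w4.png

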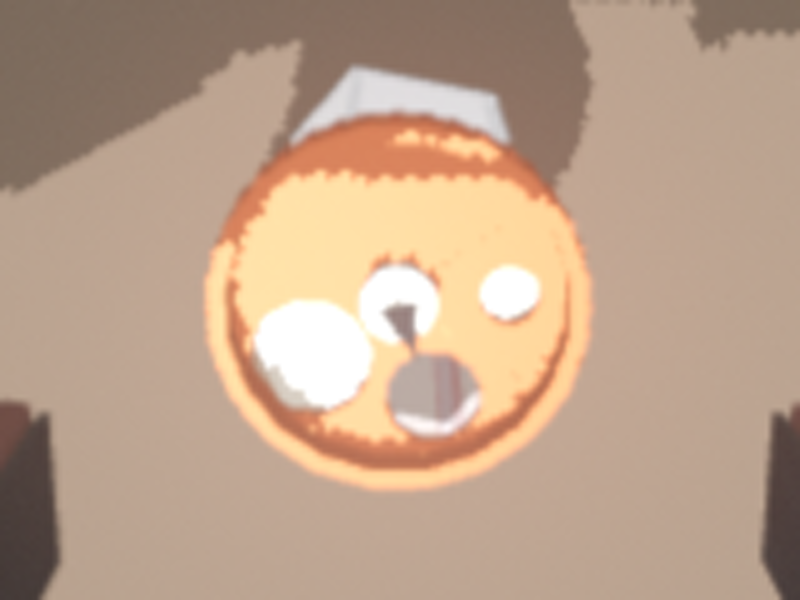

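The tub is upright on the bench, with the middle hole (434,395) still over the outlet beside the pointer tip (415,348). Two bottom corners show at (350,68) and (497,95). I'll work out its pose and the side-grasp moves.

```bash
cat > plan.py <<'E'
from kin import *
H=.038; d=np.radians
def move(xyz,R): return go(xyz,Rn.from_matrix(R))
E
python3 - <<'E'
from plan import *
f=dict(np.load("w4.npz")); cr=lambda u,v:(242+u/5-.4,142+v/5-.4)
c=blob(f,(3,60,100),(22,255,255),(270,150,375,250)); W=np.array([plane(f,p,.085) for p in cv2.convexHull(c.astype(np.int32))[:,0]])
(cx,cy),r=cv2.minEnclosingCircle(W[:,:2].astype(np.float32)); print("dial",cx,cy,r)
Q={}
for n,u,z in(("small",(510,292),.0765),("mid",(434,395),.0765),("large",(313,354),.0765),("hub",(399,301),.079),("tip",(415,350),.079),("c1",(352,70),0),("c2",(496,97),0)):
    P=plane(f,cr(*u),z); Q[n]=P; e=P[:2]-[cx,cy]; print(n,P.round(4),"r",np.hypot(*e).round(4),"ang",np.degrees(np.arctan2(e[1],e[0])).round(1))
e=Q["c2"]-Q["c1"];print("edge",np.hypot(*e[:2]),np.degrees(np.arctan2(e[1],e[0])))
e=Q["tip"]-Q["hub"];print("ptr",np.degrees(np.arctan2(e[1],e[0])))
E
```

```text
dial 0.47078263759613037 0.005326973274350166 0.056415390223264694
small [ 0.4863 -0.0089  0.0765] r 0.0211 ang -42.4
mid [ 0.4657 -0.0197  0.0765] r 0.0255 ang -101.6
large [ 0.4504 -0.0027  0.0765] r 0.0219 ang -158.5
hub [ 0.4688 -0.0005  0.079 ] r 0.0062 ang -108.6
tip [ 0.4671 -0.0098  0.079 ] r 0.0156 ang -103.9
c1 [0.4728 0.0297 0.    ] r 0.0245 ang 85.2
c2 [0.4981 0.0094 0.    ] r 0.0276 ang 8.5
edge 0.03242565613973157 -38.687014532709895
ptr -100.80698001976677
```

```bash
cat >> plan.py <<'E'
PSI=d(-99); P=d(40); C=np.array([.4697,-.0003,H])
R0=tool(PSI,P,0,1); G=C+.019*R0[:,2]
E
python3 - <<'E'
from plan import *
print("stage1",move([.482,.09,.20],R0)); print("G",G,"z",R0[:,2])
print("s1->pre", R0.T@((G-.085*R0[:,2])-[.482,.09,.20])*1000)
E
```

```text
stage1 (array([ 85.7, -31.5, -46.8]), array([ -8.3, -49.5, -17.8]))
G [ 0.46742312 -0.01467565  0.02578704] z [-0.11983575 -0.75661316 -0.64278761]
s1->pre [ 65.53327729   1.9774656  107.92774131]
```

>>> {"method": "drive_tool", "body": {"commands": [[20,-8,-40,0,0,0,87],[40,-16,-47,-1.1,-6.5,-2.3,87],[60,-24,-47,-2.2,-13,-4.7,87],[80,-31,-47,-3.3,-19.5,-7,87],[86,-31,-47,-4.4,-26,-9.3,87],[86,-31,-47,-5.5,-32.5,-11.7,87],[86,-31,-47,-6.6,-39,-14,87],[86,-31,-47,-7.6,-45,-16,87],[86,-31,-47,-8.3,-49.5,-17.8,87],[86,-31,-47,-8.3,-49.5,-17.8,87],[86,-31,-47,-8.3,-49.5,-17.8,87],[86,-31,-47,-8.3,-49.5,-17.8,87]]}}

```text
clock: 11.92
position: [0.4825, 0.0898, 0.2002]
tcp_rot: [0.274, 0.69, 0.588, -0.321]
ft_force: [0.7, -0.6, 1.0]
finger_gap: 0.0871
grip_force: 0.0
```

```bash
python3 - <<'E'
from plan import *
log(); q=bot.read_state(); p,R=fkn(q["qpos"]); print("model err",p-q["position"])
print("pre",move(G-.085*R0[:,2],R0)); print("G",move(G,R0))
E
```

```text
t 11.92 q [ 0.539  0.198  1.373 -0.738  2.084  0.496] p [0.4825 0.0898 0.2002] 
 [[0.102, 0.987, -0.121], [0.636, -0.158, -0.755], [-0.765, 0.0, -0.644]] gap 0.0871 F [ 0.7 -0.6  1. ] grip 0.0
model err [ 4.90544325e-05 -2.47405553e-04 -2.47455171e-04]
pre (array([ 65.6,   1.5, 108.1]), array([-0.1, -0.1, -0.1]))
G (array([ 65.4,   1.6, 193.1]), array([-0.1, -0.1, -0.1]))
```

>>> {"method": "drive_tool", "body": {"commands": [[20,1,35,0,0,0,87],[42,1,70,0,0,0,87],[65,1.5,105,0,0,0,87],[65,1.5,130,0,0,0,87],[65,1.5,155,0,0,0,87],[65,1.5,180,0,0,0,87],[65,1.5,193,0,0,0,87],[65,1.5,193,0,0,0,87],[65,1.5,193,0,0,0,87]]}}

```text
clock: 12.67
position: [0.4677, -0.0152, 0.0277]
tcp_rot: [0.274, 0.691, 0.588, -0.321]
ft_force: [0.7, 0.6, 0.4]
finger_gap: 0.0872
grip_force: 0.0
```

>>> {"method": "drive_tool", "body": {"commands": [[0,0,0,0,0,0,50],[0,0,0,0,0,0,50],[0,0,0,0,0,0,50],[0,0,0,0,0,0,50],[0,0,0,0,0,0,50],[0,0,0,0,0,0,50],[0,0,0,0,0,0,50]], "force": 25}}

```text
clock: 13.25
position: [0.4675, -0.0145, 0.027]
tcp_rot: [0.274, 0.689, 0.589, -0.321]
ft_force: [-1.6, 3.0, 3.5]
finger_gap: 0.0539
grip_force: 25.0
```

```bash
python3 - <<'E'
from plan import *
log(); print("G",move(G,R0))
E
```

```text
t 13.25 q [ 0.396  0.186  1.713 -0.723  1.745  0.613] p [ 0.4675 -0.0145  0.027 ] 
 [[0.101, 0.988, -0.12], [0.635, -0.157, -0.756], [-0.766, 0.0, -0.643]] gap 0.0539 F [-1.6  3.   3.5] grip 25.00054031610489
G (array([ 0.8, -0. ,  1. ]), array([-0., -0., -0.]))
```

Grip is at 53.9 mm, which is the flats. Lifting now, with the moves over the dish worked out alongside.

>>> {"method": "drive_tool", "body": {"commands": [[-8,0,-6,0,0,0,50],[-25,0,-21,0,0,0,50],[-50,0,-42,0,0,0,50],[-75,0,-63,0,0,0,50],[-95,0,-80,0,0,0,50],[-95,0,-80,0,0,0,50],[-95,0,-80,0,0,0,50]]}}

```text
clock: 13.83
position: [0.4681, -0.0144, 0.1522]
tcp_rot: [0.275, 0.69, 0.588, -0.319]
ft_force: [-0.0, 0.2, -2.4]
finger_gap: 0.0537
grip_force: 25.0
```

```bash
cat >> plan.py <<'E'
DISH=np.array([.547,-.178])
def tip(th,zo,o=DISH):
    t=d(th); x=rz(PSI)@[1,0,0]; k=np.array([0,0,1.]); ax=np.cos(t)*k+np.sin(t)*x; tx=np.cos(t)*x-np.sin(t)*k
    R=tool(PSI,P,t,1); return np.r_[o,zo]-.0195*tx-(.073-H)*ax+.019*R[:,2], R
E
python3 - <<'E'
from plan import *
log(); print("carry",move(*tip(0,.16)))
q=bot.read_state()["qpos"]; p0,R0_=tip(0,.16); Rr=R0_
q,e=ik(p0,Rr,q)
for th,z in((0,.16),(14,.16),(28,.16),(42,.16),(56,.15),(70,.14),(80,.125),(90,.11),(100,.1),(110,.09),(120,.082),(128,.08)):
    p,R=tip(th,z); q,e=ik(p,R,q); print(th,(Rr.T@(p-p0)*1000).round(0),e.round(4),q.round(2),np.min(np.r_[q-LO,HI-q]).round(2))
E
```

```text
t 13.83 q [ 0.395  0.053  1.617 -0.763  1.911  0.456] p [ 0.4681 -0.0144  0.1522] 
 [[0.104, 0.988, -0.118], [0.637, -0.157, -0.755], [-0.764, 0.003, -0.645]] gap 0.0537 F [-0.   0.2 -2.4] grip 25.000094175338745
carry (array([-62.7, 103.5, 135.9]), array([ 0.1, -0.2, -0.2]))
0 [0. 0. 0.] 0.0 [ 0.1   0.16  1.57 -0.84  1.66  0.29] 0.67
14 [  5.   0. -10.] 0.0 [ 0.01  0.08  1.55 -0.62  1.62  0.17] 0.89
28 [  8.   0. -22.] 0.0 [-0.1   0.03  1.52 -0.38  1.61  0.05] 0.89
42 [  8.   0. -33.] 0.0 [-0.23  0.01  1.49 -0.14  1.63 -0.08] 0.87
56 [ 12.   0. -38.] 0.0 [-0.36  0.02  1.47  0.1   1.67 -0.2 ] 0.88
70 [ 14.   0. -42.] 0.0 [-0.5   0.08  1.45  0.33  1.73 -0.3 ] 0.94
80 [ 20.   0. -38.] 0.0 [-0.58  0.13  1.45  0.48  1.77 -0.38] 0.92
90 [ 26.   0. -34.] 0.0 [-0.65  0.21  1.44  0.62  1.82 -0.44] 0.87
100 [ 26.   0. -31.] 0.0 [-0.71  0.3   1.42  0.75  1.88 -0.49] 0.81
110 [ 26.  -0. -28.] 0.0 [-0.76  0.39  1.4   0.88  1.95 -0.53] 0.74
120 [ 24.   0. -24.] 0.0 [-0.8   0.5   1.37  0.99  2.02 -0.55] 0.67
128 [ 19.   0. -22.] 0.0 [-0.82  0.58  1.35  1.09  2.08 -0.56] 0.61
```

>>> {"method": "drive_tool", "body": {"commands": [[-6,10,13,0,0,0,50],[-16,26,34,0,0,0,50],[-28,47,61,0,0,0,50],[-41,68,89,0,0,0,50],[-53,87,115,0,0,0,50],[-60,99,130,0,0,0,50],[-63,103,136,0,0,0,50],[-63,103,136,0,0,0,50]]}}

```text
clock: 14.5
position: [0.5451, -0.1751, 0.1089]
tcp_rot: [0.272, 0.689, 0.588, -0.323]
ft_force: [-0.0, -0.1, -1.0]
finger_gap: 0.054
grip_force: 25.0
```

>>> {"method": "drive_tool", "body": {"commands": [[1,0,-2,0,4,0,50],[4,0,-7,0,10,0,50],[6,0,-13,0,17,0,50],[7,0,-18,0,24,0,50],[8,0,-24,0,31,0,50],[8,0,-30,0,38,0,50],[9,0,-35,0,45,0,50],[11,0,-37,0,52,0,50],[12,0,-39,0,59,0,50],[14,0,-42,0,66,0,50],[16,0,-42,0,72,0,50],[16,0,-42,0,72,0,50]]}}

```text
clock: 15.5
position: [0.5514, -0.1327, 0.1238]
tcp_rot: [-0.127, 0.747, 0.636, 0.145]
ft_force: [-1.0, -1.4, -2.9]
finger_gap: 0.0541
grip_force: 25.0
```

```bash
python3 - <<'E'
from plan import *
log(); p0,R0_=tip(72,.135); print(move(p0,R0_))
for th,z in((80,.125),(90,.11),(100,.1),(110,.09),(120,.082),(128,.08)):
    print(th,move(tip(th,z)[0],tip(th,z)[1]))
E
```

```text
t 15.50 q [-0.518  0.086  1.457  0.367  1.735 -0.321] p [ 0.5514 -0.1327  0.1238] 
 [[0.15, 0.987, 0.055], [0.913, -0.16, 0.375], [0.379, -0.006, -0.925]] gap 0.0541 F [-1.  -1.4 -2.9] grip 24.998879134655
(array([ 1.4,  2.8, -0.9]), array([-0.2, -0.3, -0.3]))
80 (array([1. , 2.8, 2.6]), array([-0.2,  7.7, -0.3]))
90 (array([-1.7,  2.8,  8.8]), array([-0.2, 17.7, -0.3]))
100 (array([-3.9,  2.8, 10. ]), array([-0.2, 27.7, -0.3]))
110 (array([-7.5,  2.8, 10.9]), array([-0.1, 37.7, -0.4]))
120 (array([-11.8,   2.9,  10.2]), array([-0.1, 47.7, -0.4]))
128 (array([-14.5,   2.9,   5.7]), array([-0.1, 55.7, -0.4]))
```

>>> {"method": "drive_tool", "body": {"commands": [[1,2,3,0,7,0,50],[-1,2,7,0,14,0,50],[-3,2,9,0,21,0,50],[-4,2,10,0,28,0,50],[-7,2,11,0,35,0,50],[-9,2,11,0,42,0,50],[-12,2,10,0,48,0,50],[-14,2,7,0,54,0,50],[-14,2,7,0,54,0,50],[-14,2,7,0,54,0,50],[-14,2,7,0,54,0,50],[-14,2,7,0,54,0,50]]}}

```text
clock: 16.5
position: [0.5542, -0.1414, 0.1166]
tcp_rot: [-0.398, 0.599, 0.514, 0.467]
ft_force: [-0.3, 0.1, -2.0]
finger_gap: 0.0541
grip_force: 25.0
```

```bash
python3 - <<'E'
from plan import *
log()
a=grab("scene")["pixels"][150:230,240:347];b=grab("side")["pixels"][140:220,275:382]
cv2.imwrite("pics/d1.png",np.hstack([cv2.resize(v,(400,300),interpolation=cv2.INTER_CUBIC) for v in(a,b)])[...,::-1])
E
```

```text
t 16.50 q [-0.808  0.547  1.354  1.068  2.068 -0.548] p [ 0.5542 -0.1414  0.1166] 
 [[0.035, 0.988, 0.15], [0.244, -0.154, 0.957], [0.969, 0.003, -0.246]] gap 0.0541 F [-0.3  0.1 -2. ] grip 24.999689161777496
```

View pics/d1.png

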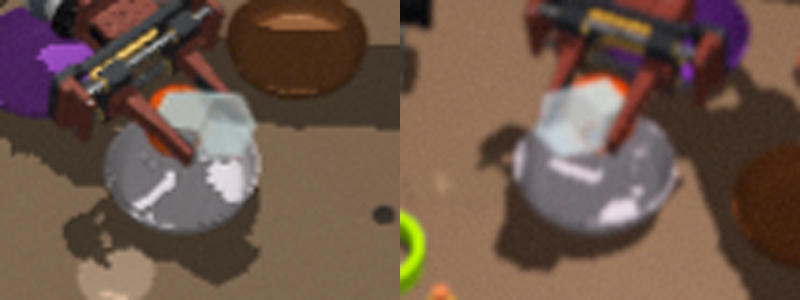

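The tub is tipped about 126° over the dish. The shadowed dish doesn't show the balls clearly, so I'll rock the tub to free any lodged ones.

>>> {"method": "drive_tool", "body": {"commands": [[0,0,0,0,-7,0,50],[0,0,0,0,-14,0,50],[0,0,0,0,-21,0,50],[0,0,0,0,-28,0,50],[0,0,0,0,-35,0,50],[0,0,0,0,-35,0,50],[0,0,0,0,-28,0,50],[0,0,0,0,-21,0,50],[0,0,0,0,-14,0,50],[0,0,0,0,-7,0,50],[0,0,0,0,0,0,50],[0,0,0,0,0,0,50]]}}

```text
clock: 17.6
position: [0.5514, -0.1424, 0.1084]
tcp_rot: [-0.406, 0.599, 0.505, 0.47]
ft_force: [-0.4, 0.7, -4.5]
finger_gap: 0.0536
grip_force: 25.0
```

>>> {"method": "drive_tool", "body": {"commands": [[0,0,0,0,-7,3,50],[0,0,0,0,-14,6,50],[0,0,0,0,-21,6,50],[0,0,0,0,-28,3,50],[0,0,0,0,-35,0,50],[0,0,0,0,-28,-3,50],[0,0,0,0,-21,-6,50],[0,0,0,0,-14,-6,50],[0,0,0,0,-7,-3,50],[0,0,0,0,0,0,50],[0,0,0,0,0,0,50],[0,0,0,0,0,0,50]]}}

```text
clock: 18.6
position: [0.553, -0.1423, 0.113]
tcp_rot: [-0.4, 0.6, 0.511, 0.468]
ft_force: [-0.1, 0.9, -1.6]
finger_gap: 0.0541
grip_force: 25.0
```

```bash
python3 - <<'E'
from plan import *
log()
for th,z in((100,.1),(85,.12),(70,.14),(56,.15),(50,.16)):
    print(th,move(*tip(th,z)))
p,R=tip(50,.16)
for th in(25,0): print("2nd",th,(R.T@(tip(th,.16)[0]-p)*1000).round(0))
Rz,pz=R0,tip(0,.16)[0]; print("back",Rz.T@(G+[0,0,.12]-pz)*1000)
E
```

```text
t 18.60 q [-0.811  0.552  1.357  1.067  2.067 -0.549] p [ 0.553  -0.1423  0.113 ] 
 [[0.04, 0.988, 0.152], [0.239, -0.157, 0.958], [0.97, -0.002, -0.242]] gap 0.0541 F [-0.1  0.9 -1.6] grip 24.999885857105255
100 (array([ 2.4, -0.4,  9.1]), array([ -0. , -26. ,  -0.1]))
85 (array([10.3, -0.4,  9. ]), array([ -0. , -41. ,  -0.1]))
70 (array([17.4, -0.4,  5.8]), array([ -0.1, -56. ,  -0.1]))
56 (array([15.7, -0.4,  1.9]), array([ -0.1, -70. ,  -0.1]))
50 (array([20.6, -0.4, -1.9]), array([ -0.1, -76. ,  -0.1]))
2nd 25 [-15.   0.  14.]
2nd 0 [-34.  -0.  21.]
back [  67.23041945 -104.14671317 -131.46098019]
```

>>> {"method": "drive_tool", "body": {"commands": [[1,0,2,0,-7,0,50],[2,0,5,0,-14,0,50],[3,0,9,0,-21,0,50],[4,0,9,0,-28,0,50],[8,0,9,0,-35,0,50],[11,0,8,0,-42,0,50],[14,0,7,0,-49,0,50],[17,0,6,0,-56,0,50],[17,0,4,0,-63,0,50],[17,0,2,0,-70,0,50],[20,0,-2,0,-76,0,50],[20,0,-2,0,-76,0,50]]}}

```text
clock: 19.6
position: [0.5558, -0.1367, 0.1408]
tcp_rot: [0.006, 0.758, 0.652, 0.001]
ft_force: [-0.2, 0.6, -0.2]
finger_gap: 0.0538
grip_force: 25.0
```

>>> {"method": "drive_tool", "body": {"commands": [[-4,0,4,0,-7,0,50],[-8,0,8,0,-14,0,50],[-12,0,12,0,-21,0,50],[-17,0,15,0,-28,0,50],[-22,0,17,0,-35,0,50],[-29,0,20,0,-43,0,50],[-34,0,21,0,-50,0,50],[-34,0,21,0,-50,0,50]]}}

```text
clock: 20.27
position: [0.5472, -0.1716, 0.1104]
tcp_rot: [0.273, 0.687, 0.59, -0.324]
ft_force: [-0.3, -0.0, -2.7]
finger_gap: 0.0539
grip_force: 25.0
```

>>> {"method": "drive_tool", "body": {"commands": [[7,-11,-14,0,0,0,50],[18,-28,-35,0,0,0,50],[32,-50,-63,0,0,0,50],[46,-72,-91,0,0,0,50],[58,-91,-115,0,0,0,50],[65,-101,-128,0,0,0,50],[67,-104,-131,0,0,0,50],[67,-104,-131,0,0,0,50]]}}

```text
clock: 20.93
position: [0.4688, -0.0144, 0.1479]
tcp_rot: [0.273, 0.69, 0.589, -0.319]
ft_force: [0.4, -0.8, -1.7]
finger_gap: 0.0538
grip_force: 25.0
```

```bash
python3 - <<'E'
from plan import *
log(); print(move(G+[0,0,.01],R0))
f=grab("scene");g=grab("side")
u=proj(f,[.47,0,.17])[0].astype(int); v=proj(g,[.47,0,.17])[0].astype(int)
im=[f["pixels"][172:222,255:322],g["pixels"][163:213,293:360],f["pixels"][u[1]-25:u[1]+25,u[0]-33:u[0]+34],g["pixels"][v[1]-25:v[1]+25,v[0]-33:v[0]+34]]
im=[cv2.resize(k,(400,300),interpolation=cv2.INTER_CUBIC) for k in im]
cv2.imwrite("pics/d2.png",np.vstack([np.hstack(im[:2]),np.hstack(im[2:])])[...,::-1])
E
```

```text
t 20.93 q [ 0.394  0.057  1.619 -0.759  1.904  0.458] p [ 0.4688 -0.0144  0.1479] 
 [[0.102, 0.988, -0.118], [0.639, -0.156, -0.753], [-0.762, 0.001, -0.647]] gap 0.0538 F [ 0.4 -0.8 -1.7] grip 25.00008523464203
(array([85.1, -1.4, 73. ]), array([ 0.1, -0.4, -0. ]))
```

View pics/d2.png

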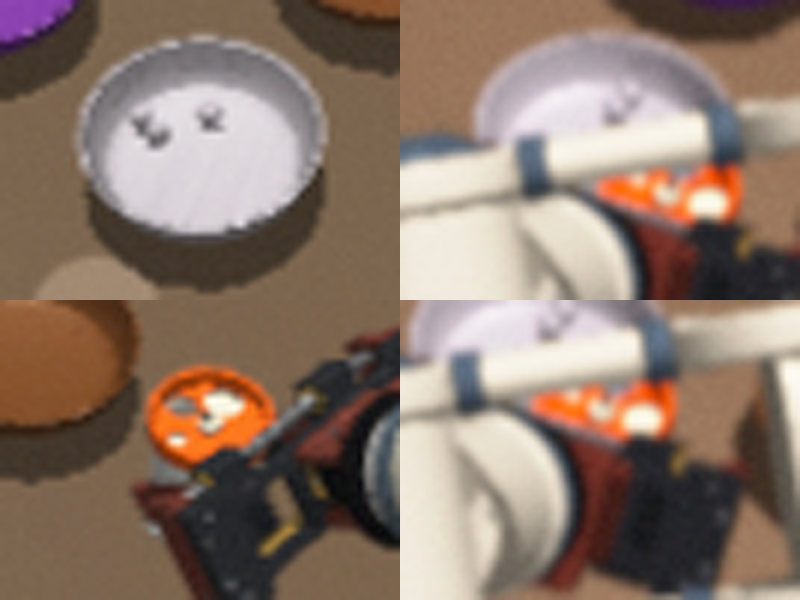

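All three balls are in the steel dish, at crop positions (142,122), (158,135) and (210,118). The middle hole is still over the outlet. Setting the tub down now.

>>> {"method": "drive_tool", "body": {"commands": [[10,0,8,0,0,0,50],[28,-1,24,0,0,0,50],[48,-1,41,0,0,0,50],[66,-1,57,0,0,0,50],[78,-1,67,0,0,0,50],[83,-1,71,0,0,0,50],[83,-1,71,0,0,0,50],[83,-1,71,0,0,0,50]]}}

```text
clock: 21.7
position: [0.4676, -0.0162, 0.0378]
tcp_rot: [0.274, 0.69, 0.588, -0.321]
ft_force: [-0.3, 0.5, -1.4]
finger_gap: 0.0541
grip_force: 25.0
```

```bash
python3 - <<'E'
from plan import *
log(); print(move(G+[0,0,.001],R0))
E
```

```text
t 21.70 q [ 0.393  0.17   1.709 -0.727  1.758  0.599] p [ 0.4676 -0.0162  0.0378] 
 [[0.101, 0.988, -0.12], [0.635, -0.157, -0.756], [-0.766, 0.0, -0.643]] gap 0.0541 F [-0.3  0.5 -1.4] grip 24.999793767929077
(array([ 9.4, -0.4,  5.9]), array([-0., -0., -0.]))
```

>>> {"method": "drive_tool", "body": {"commands": [[2,0,1.7,0,0,0,50],[4,0,3.4,0,0,0,50],[5.5,0,4.6,0,0,0,50],[6.5,0,5.5,0,0,0,50],[7.2,0,6,0,0,0,50],[7.2,0,6,0,0,0,50]]}}

```text
clock: 22.2
position: [0.4672, -0.0158, 0.0279]
tcp_rot: [0.274, 0.689, 0.589, -0.321]
ft_force: [0.2, -0.1, -1.5]
finger_gap: 0.0541
grip_force: 25.0
```

>>> {"method": "drive_tool", "body": {"commands": [[0.5,0,0.4,0,0,0,50],[1,0,0.8,0,0,0,50],[1.5,0,1.2,0,0,0,50],[1.5,0,1.2,0,0,0,50]]}}

```text
clock: 22.53
position: [0.4674, -0.0158, 0.027]
tcp_rot: [0.275, 0.689, 0.588, -0.321]
ft_force: [-2.2, 0.4, 4.6]
finger_gap: 0.0536
grip_force: 25.0
```

It touched with about 5 N. I'll open, then withdraw straight back along the tool axis.

>>> {"method": "drive_tool", "body": {"commands": [[0,0,0,0,0,0,60],[0,0,0,0,0,0,75],[0,0,0,0,0,0,87],[0,0,0,0,0,0,87],[0,0,-20,0,0,0,87],[0,0,-50,0,0,0,87],[0,0,-85,0,0,0,87],[0,0,-120,0,0,0,87],[0,0,-160,0,0,0,87],[0,0,-190,0,0,0,87],[0,0,-190,0,0,0,87],[0,0,-190,0,0,0,87]]}}

```text
clock: 23.53
position: [0.4908, 0.1289, 0.1488]
tcp_rot: [0.275, 0.689, 0.589, -0.32]
ft_force: [0.1, -0.5, -0.2]
finger_gap: 0.0871
grip_force: 0.0
```

```bash
python3 - <<'E'
from plan import *
log(); f=grab("scene","e1")
cv2.imwrite("pics/e2.png",cv2.resize(f["pixels"][130:280,240:440],(800,600),interpolation=cv2.INTER_CUBIC)[...,::-1])
E
```

```text
t 23.53 q [ 0.585  0.302  1.345 -0.692  2.054  0.59 ] p [0.4908 0.1289 0.1488] 
 [[0.102, 0.988, -0.118], [0.636, -0.155, -0.756], [-0.765, 0.002, -0.644]] gap 0.0871 F [ 0.1 -0.5 -0.2] grip 0.0
```

View pics/e2.png

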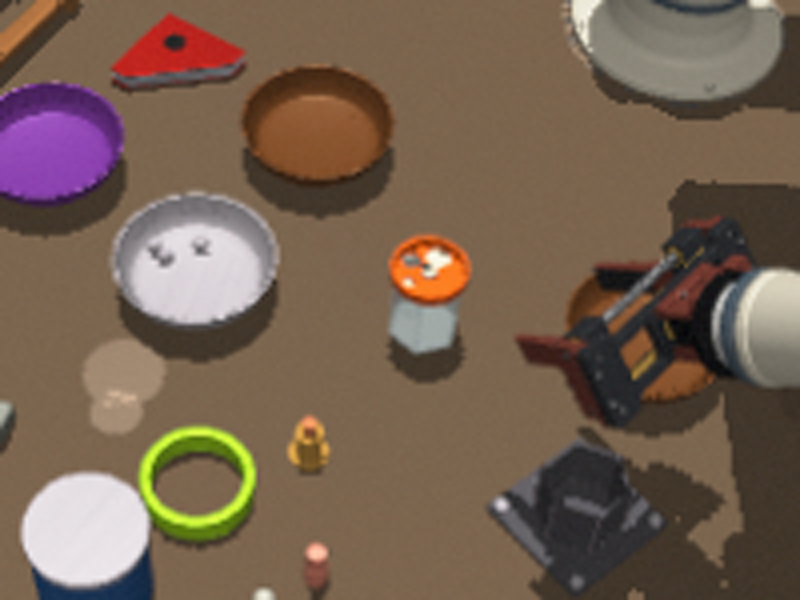

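The tub stands upright and empty at (428,300). The three balls are in the dish at (155,250), (165,258) and (202,245). The stand is empty and the gripper is clear of everything.

```bash
python3 -c "
from plant import bot
print(bot.hand_in())"
```

```text
the job is handed in; nothing more can be done
None
```

The job is handed in at about 24 s of the 67 s limit: dial set to the middle hole before tipping, all three balls in the magnetic dish, and the tub set down gently, upright on the open bench. The judge's verdict was not returned.

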